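# Probe the weld seam of a clamped channel bracket

## Robot

A 6-joint arm with a two-finger parallel gripper is mounted at the origin on a cart in front of the work surface, level with it; the furniture and walls round the work are solid. World frame = base frame: x ahead of the robot, y to its left, z up, the work surface at z = 0. Lengths are in m, angles in rad, forces in N, time in s.
With the tool pointing down it reaches from about 0.4 to 0.825 m from the base axis. Payload 7 kg.
Tool frame: the origin (TCP) lies between the finger pads; the fingertips stand 8 mm ahead of it and the grasp point (between the pads) lies 11 mm behind it (arm.finger_overhang is the distance from the TCP to the fingertips, in m); z points along the fingers, y is the line along which they close (so a half turn about z gives the same grasp; the last joint's range is limited). The gripper opens to 88 mm and grips with 3 to 60 N. Pads are 19 mm wide; open, the fingers measure 130 mm over their backs; the gripper's body (78 mm by 193 mm) begins 47 mm behind the grasp point.
Start: joints at [1.449, 0.359, 0.012, 0, -1.224, -0.288], TCP at [0.269, 0.619, 0.235] pointing down, gripper open.
Joint ranges: [-3.07, 3.07], [-1.43, 2.12], [-1.02, 1.25], [-3.03, 1.67], [-3.05, -0], [-3.03, 3.03]. Speed limits (rad/s): [2.39, 2.39, 3.01, 3.14, 3.14, 3.14].

## Interface

Orientations are given as [roll, pitch, yaw] about the fixed x, y, z axes, in that order (R = Rz(yaw) Ry(pitch) Rx(roll)).
In Python, from station import arm gives the robot as it stands.
- The arm moves only by the tool move_arm, never from a script. Its argument "rows" is text: rows parted by semicolons, each of 7 numbers parted by spaces: the turn, a rotation vector about the tool's x, y, z in degrees, then the shift along the tool's x, y, z in m, then the finger opening in m, from 0 to 0.0876. A call has 1 to 8 rows; each row shifts and turns the commanded pose from where the row before left it, along the tool's axes as they then stand; what a row does not reach is not made up. A row lasts 1/8 s, in which the tool goes at most 62.5 mm and 10.7 degrees, less where a joint would pass 70% of its speed; a pose out of reach is approached as far as the arm can. A call is refused whole if a number of a shift passes 0.0625 or a number of a turn 10.7, either way. A call with a gripper value outside its range is refused whole. The fingers move at their own pace and stop on an object; "squeeze" is the grip in N (left out, the last holds). Time passes only in rows, so rows that do not move let the fingers close. It gives the time, the measured TCP pose, the force, the opening and the grip force at its end, in the units of the state.
- arm.get_state(): the state, without advancing time (a new reading comes with each control period).
- arm.grab_frame(name): name is "scene" or "top" or "wrist"; returns (picture, depth): 400x640x3 uint8, blue, green, red; 400x640 float32, m along the optical axis (not along the pixel's ray), 0 where there is no reading.
- arm.camera_model(name): a dict with "mtx" (3x3 intrinsics, pixels), "camera_from_world" (4x4, takes a point from world to camera coordinates); the wrist camera has in their place "mount" (4x4, takes a point from camera to tool coordinates, whose origin is the TCP and whose axes are the flange's). Camera axes: x right, y down, z forward; pixel columns grow to the right and rows downward; lengths in m; the calibration is good to about 2 mm. A picture is of the moment at which its call begins: read the wrist's pose just before it. camera_model takes no time and is no camera call.
- arm.job_done(): hands the job in; it is judged then, once.
The state is a dict: "t": time; "q": joint angles; "qd": joint speeds; "joint_efforts": joint torques, N m; "eef_pos": TCP position; "ee_rot": TCP orientation; "force": force on the tool from outside, world axes, zero at the start; "moment": the same for the moment, N m; "width": finger opening in m; "gripper_force": force on a finger pad.
Only numpy, scipy, OpenCV 4.12 (cv2) and the standard library are available. Lean on these libraries where they do the work, as an engineer would, in place of code of your own. Each camera call takes 0.05 s, during which the arm holds its last target. There are 200 camera calls.

## Task

Clamp the bracket with the toggle clamp, take the hand probe from its stand and zero it by pressing its sprung tip lightly on the uncut part of the reference block's top for half a second. Then, tilted to reach in under the flange, draw the tip gently along the weld in one unbroken pass at about 20 mm per second, from the end at the clamp to the far end, tip always pressed in and in the corner, bracket never shifting. Hang the probe upright in its stand again and leave the bracket clamped.

Things in the scene. Friction and masses are not known exactly. Their poses are not given: they have to be found in the camera images.
- fixture: Holding fixture, fixed: dark grey plate, x -130 to 50, y -115 to 115 mm, 12 mm thick, with stop pins and a toggle clamp at the corner near the robot. Origin on the bench below the bracket's origin; x to the left seen from the robot (towards the bracket's web), y along the seam towards the clamp and the robot, z up.
- clamp_handle (a joint): Toggle clamp's black handle, 20 mm thick, in rad: 0 = open, handle up at 43 degrees, leaning to the right; 0.75 = fully shut, handle level, pointing right (fixture -x), where it stops and stays. Pivot along the fixture's y at (-102, 78, 46) mm in its frame; the handle reaches 106 mm from it. Press it down from above (5 to 10 N); that swings the arm beyond the pivot down on the bracket. Shut, its top is 56 mm above the bench.
- clamp_grip (a point): A point on the centre line of the clamp handle, 75 mm from its pivot; it moves with the handle.
- bracket: Welded steel channel bracket, loose, lying against the fixture's stop pins. Base plate x -55 to 35, y -100 to 100, z 0 to 6 mm; upright web 6 mm thick, right face at x = 20, y -100 to 40; a flange on top (z 75 to 81) reaches 30 mm to the right of that face, over the seam. The bare end, y 40 to 100, lies under the clamp. Origin on its underside, 12 mm above the bench; axes as the fixture's.
- seam_start (a point): On the face of the weld, 5 mm from its end at the clamp. The weld is a straight bead 130 mm long with a 45 degree face about 6 mm wide in the corner of base plate and web, facing right and up. Axes as the bracket's. With the tip in the corner its ball's centre is 3.5 mm towards the bracket's -x (right) of the face's middle and 3.5 mm above it.
- seam_mid (a point): Middle of the weld bead's face, 60 mm from seam_start; axes as the bracket's.
- seam_end (a point): On the face of the weld, 5 mm from its far end (away from the robot), 120 mm from seam_start towards the bracket's -y. Anywhere on the seam the probe clears the flange's edge when it leans 32 to 50 degrees from vertical with its handle to the right (bracket -x).
- probe_stand: Grey probe stand, fixed, foot 100 x 90 mm; its fork, open towards -x with 22 mm between the prongs, has its top 105 mm above the bench. The probe's collar lies on the prongs between rims 3.5 mm high and at least 42 mm apart. Its post is behind (+x). Origin on the bench below the hanging place.
- stand_seat (a point): Middle of the hanging place, on top of the prongs: the underside of the probe's collar belongs here.
- probe: Hand probe, 158 mm long, 0.13 kg, hanging tip down in the stand. Origin: centre of the underside of its collar; z along its axis towards the handle. Collar 34 mm diameter, z 0 to 7 mm; round black handle 24 mm diameter, z 7 to 67; shaft 14 mm diameter down to z -55, then the thin sprung tip. It can be lifted out straight up and lowered in straight down through the fork.
- probe_grip (a point): Middle of the probe's handle, 40 mm above its origin, on its axis.
- probe_tip (a joint): How far the probe's sprung tip is pressed in, in m: 0 = free, 0.010 = bottomed. Spring 1 N at first touch, 2.3 N at 5 mm, 3.5 N at 10 mm.
- probe_ball (a point): Centre of the ball (5 mm radius) that ends the sprung tip; with the tip free it lies 80 mm below the probe's origin, 120 mm below probe_grip, on the axis.
- ref_block: Steel reference block 80 x 40 mm, 20 mm high, loose, with three fine saw cuts across its +x end (x = 16 to 33 mm). Origin: centre of the underside, x along its length.
- ref_spot (a point): Middle of the uncut part of the block's top, 12 mm from the block's centre, 20 mm above the bench; axes as the block's.
Not all that is in view belongs to the job. There is more than one size of the probe; the one meant has the size given above.

How it is judged:
By the outcome, as a careful person would: the job done as asked, in the order asked, and still so for the second after the job is handed in, with the robot touching nothing.
It also fails if it takes over 72 s, if anything falls off the work surface, if the arm or the gripper's body presses on something with over 40 N, if the wrist force passes 120 N, or if a joint passes its speed limit or range.

## Working session

There is one attempt and no reset: what is moved stays moved. The work goes in short steps, Python scripts to look and compute and a tool call to move; the robot and the scene stay as the last step left them, time stands still between calls to the robot, and variables do not carry over. Pictures are saved under pics/ and viewed, at most 10 in all, crops included, and the job is handed in when it is done.

Besides the shell and the picture viewer there is one more tool, called after "Request:" as name(argument=value, ...) on one line, values as JSON. move_arm: Moves the arm, as the interface text tells. Its arguments: {"type":"object","properties":{"rows":{"type":"string"},"squeeze":{"type":"number"}},"required":["rows"]}

```bash
ls; mkdir -p pics
cat > h.py <<'E'
import numpy as np, cv2
from station import arm
from scipy.spatial.transform import Rotation as R
def grab(n):
    s=arm.get_state(); p,d=arm.grab_frame(n); m=arm.camera_model(n); K=np.array(m["mtx"])
    if n=="wrist":
        T=np.eye(4);T[:3,:3]=R.from_euler('xyz',s["ee_rot"]).as_matrix();T[:3,3]=s["eef_pos"]; W=T@np.array(m["mount"])
    else: W=np.linalg.inv(np.array(m["camera_from_world"]))
    return p,d,K,W
def ray(u,v,K,W):
    r=W[:3,:3]@np.array([(u-K[0,2])/K[0,0],(v-K[1,2])/K[1,1],1.]); return W[:3,3],r
def onz(u,v,z,K,W):
    o,r=ray(u,v,K,W); return o+r*(z-o[2])/r[2]
def cloud(d,K,W):
    v,u=np.mgrid[:d.shape[0],:d.shape[1]]
    c=np.stack([(u-K[0,2])/K[0,0]*d,(v-K[1,2])/K[1,1]*d,d],-1)
    P=c@W[:3,:3].T+W[:3,3]; P[d<=0]=np.nan; return P
E
python3 - <<'E'
from h import *
print(arm.get_state())
for n in("scene","top","wrist"):
    p,d,K,W=grab(n); cv2.imwrite(f"pics/{n}0.png",p); np.savez(f"{n}0.npz",p=p,d=d,K=K,W=W); print(n,W[:3,3].round(3))
E
```

```text
pics
{'t': 0.0, 'q': array([ 1.44907706e+00,  3.59396176e-01,  1.10079606e-02, -3.34263775e-04,
       -1.22410820e+00, -2.88120797e-01]), 'qd': array([ 0.00020435, -0.00041944,  0.00042084, -0.00013916,  0.00031028,
       -0.00120659]), 'joint_efforts': array([-7.04717295e-04, -5.82710302e+01,  2.93055314e+01,  6.99729145e+00,
        7.01461133e-03, -1.67542430e-04]), 'eef_pos': array([0.26878539, 0.6186274 , 0.23359739]), 'ee_rot': array([ 3.13987335e+00, -1.81853923e-04, -4.09953753e-01]), 'force': array([-0.06273709, -0.50590823, -0.65072242]), 'moment': array([ 0.04337718, -0.03142084, -0.05123795]), 'gripper_force': 0.0, 'width': 0.08755012760525882}
scene [0.167 0.49  0.808]
top [0.484 0.03  1.114]
wrist [0.333 0.593 0.385]
```

View pics/scene0.png

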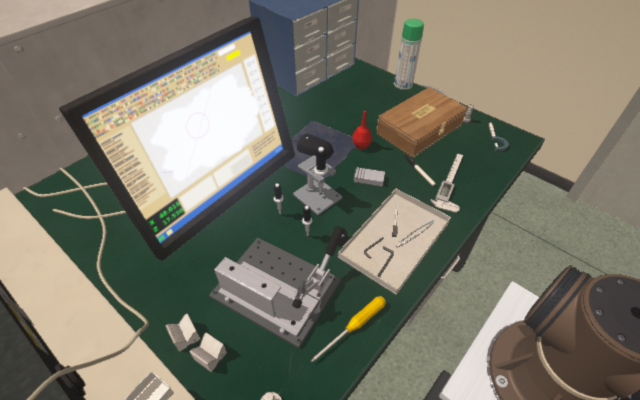

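View pics/top0.png

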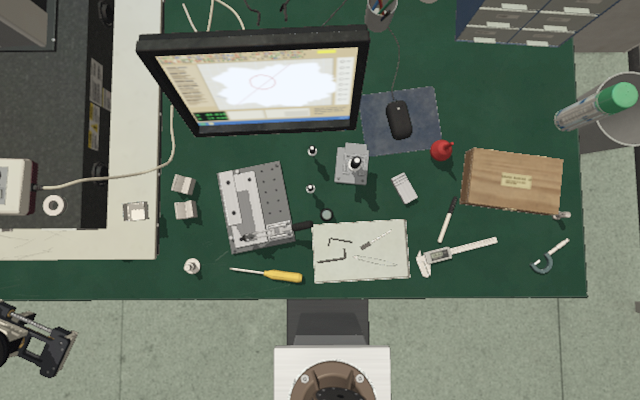

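The scene view shows the fixture with its clamp (265,290), the stand with the hanging probe (320,165) and the ref block (370,176). Two loose distractor probes stand at (278,195) and (307,217). In the top view, up is +x and left is +y: fixture (255,205), stand (352,163), block (403,188).

Run:
```python
from h import *
t=np.load("top0.npz");s=np.load("scene0.npz")
p=t["p"];P=cloud(t["d"],t["K"],t["W"])
for u,v in[(355,163),(403,188),(255,205),(312,150),(310,187),(327,215),(302,226),(250,120),(330,130)]:print(u,v,P[v,u].round(3))
a=cv2.resize(p[130:260,200:430],None,fx=3.4,fy=3.4,interpolation=cv2.INTER_CUBIC)
cv2.imwrite("pics/topc.png",a)
q=s["p"];b=cv2.resize(q[125:345,200:400],None,fx=2.7,fy=2.7,interpolation=cv2.INTER_CUBIC);cv2.imwrite("pics/scc.png",b)
```

```text
355 163 [ 0.632 -0.057  0.173]
403 188 [ 0.585 -0.202  0.024]
255 205 [0.541 0.207 0.017]
312 150 [0.677 0.047 0.105]
310 187 [0.581 0.053 0.112]
327 215 [0.512 0.008 0.014]
302 226 [0.482 0.074 0.106]
250 120 [0.75  0.203 0.132]
330 130 [0.729 0.    0.105]
```

View pics/topc.png

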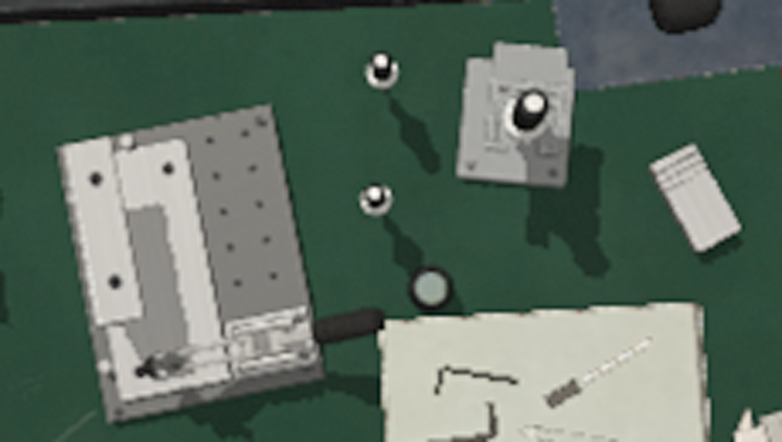

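View pics/scc.png

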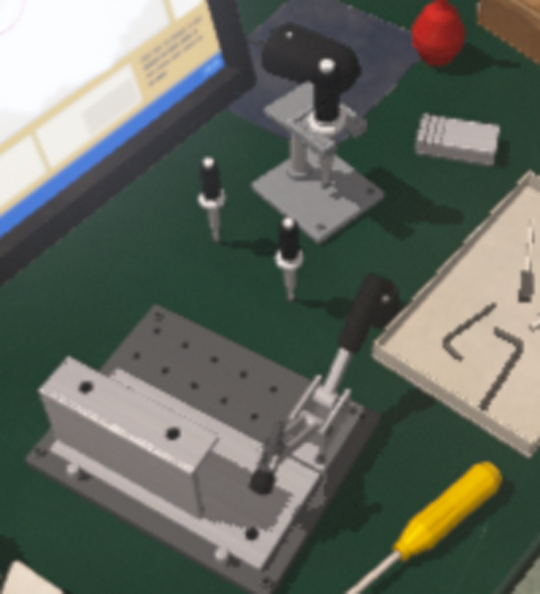

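The crops show the fixture's corners at (60,147), (270,105), (325,378) and (108,422) in the top crop. The handle grip is the black bar near (350,325), the hanging probe's top is at (532,103), and the block's saw cuts are at its far-left end (680,165).

```bash
cat >> h.py <<'E'
def fit2(src,dst): # rigid 2D: yaw, t
    a=src-src.mean(0);b=dst-dst.mean(0);H=a.T@b;th=np.arctan2(H[0,1]-H[1,0],H[0,0]+H[1,1])
    c,s=np.cos(th),np.sin(th);return th,dst.mean(0)-np.array([[c,-s],[s,c]])@src.mean(0)
def line_px(img,mask_fn):pass
E
python3 - <<'E'
from h import *
t=np.load("top0.npz");K,W,p,d=t["K"],t["W"],t["p"],t["d"]
c=np.array([(60,147),(270,105),(325,378),(108,422)])/3.4+[200,130]
w=np.array([onz(u,v,.012,K,W)[:2] for u,v in c])
src=np.array([(50,-115),(-130,-115),(-130,115),(50,115)])/1e3
th,o=fit2(src,w);print("fix",np.degrees(th),o, np.linalg.norm(np.diff(w,axis=0),axis=1))
c_,s_=np.cos(th),np.sin(th);M=np.array([[c_,-s_],[s_,c_]])
for z in(0,.75):
    a=np.radians(43)-z
    g=np.array([-.102-.075*np.cos(a),.078]);print("grip",M@g+o,.046+.075*np.sin(a)); 
    g=np.array([-.102-.106*np.cos(a),.078]);print("end",M@g+o,.046+.106*np.sin(a))
# block
b=np.array([(650,165),(695,143),(741,230),(705,252)])/3.4+[200,130]
w=np.array([onz(u,v,.02,K,W)[:2] for u,v in b]);print("block",w,w.mean(0),np.linalg.norm(np.diff(w,axis=0),axis=1))
u,v=np.array([532,103])/3.4+[200,130];print("probe top",onz(u,v,.172,K,W))
P=cloud(d,K,W)
m=(P[...,2]>.09)&(P[...,2]<.118)&(P[...,0]>.55)&(P[...,0]<.72)&(abs(P[...,1]+.06)<.08)
print("fork",P[m].mean(0),P[m].min(0),P[m].max(0))
from scipy.spatial.transform import Rotation as R
print(arm.camera_model("wrist")["mount"])
E
```

```text
fix 100.93493053023036 [0.52799271 0.24447629] [0.17621957 0.22884674 0.17945634]
grip [0.48116274 0.07567654] 0.09714987700468738
end [0.48546347 0.05341622] 0.11829182616662484
grip [0.48498478 0.0558939 ] 0.04603686837533226
end [0.4908653  0.02545677] 0.04605210730380293
block [[ 0.61178696 -0.17086155]
 [ 0.62962181 -0.20802606]
 [ 0.55805316 -0.24381605]
 [ 0.54033778 -0.21410168]] [ 0.58494993 -0.20920133] [0.04122235 0.08001872 0.03459448]
probe top [ 0.63859141 -0.06062254  0.172     ]
fork [ 0.65767233 -0.06282215  0.10717762] [ 0.61117689 -0.09480497  0.09834622] [ 0.6974513  -0.03197229  0.11682188]
[[ 7.10839292e-05 -9.64451041e-01 -2.64261584e-01  6.96822946e-02]
 [ 9.99999996e-01  8.22215504e-05 -3.10856040e-05 -1.65899465e-03]
 [ 5.17085402e-05 -2.64261581e-01  9.64451043e-01 -1.50906054e-01]
 [ 0.00000000e+00  0.00000000e+00  0.00000000e+00  1.00000000e+00]]
```

Run:
```python
from h import *
for n in("top","scene"):
    t=np.load(n+"0.npz");P=cloud(t["d"],t["K"],t["W"]).reshape(-1,3)
    for y in(-.1,-.05,0,.05,.1,.15,.2,.25):
        m=(abs(P[:,1]-y)<.012)&(P[:,2]>.03)&(P[:,0]>.68)&(P[:,0]<1)
        Q=P[m]
        print(n,y,[ (round(float(z),2),round(float(Q[abs(Q[:,2]-z)<.02][:,0].min()),3)) for z in(.06,.1,.15,.2,.25,.3,.35,.4,.45) if (abs(Q[:,2]-z)<.02).any()])
```

```text
top -0.1 [(0.1, 0.681)]
top -0.05 [(0.1, 0.681), (0.15, 0.738), (0.2, 0.749), (0.25, 0.761), (0.3, 0.773), (0.35, 0.785), (0.4, 0.797), (0.45, 0.808)]
top 0 [(0.1, 0.728), (0.15, 0.756), (0.2, 0.769), (0.25, 0.781), (0.3, 0.791), (0.35, 0.804), (0.4, 0.805), (0.45, 0.805)]
top 0.05 [(0.06, 0.683), (0.1, 0.68), (0.15, 0.755), (0.2, 0.767), (0.25, 0.779), (0.3, 0.79), (0.35, 0.802), (0.4, 0.802), (0.45, 0.805)]
top 0.1 [(0.1, 0.724), (0.15, 0.753), (0.2, 0.764), (0.25, 0.776), (0.3, 0.788), (0.35, 0.8), (0.4, 0.8), (0.45, 0.802)]
top 0.15 [(0.1, 0.723), (0.15, 0.751), (0.2, 0.763), (0.25, 0.774), (0.3, 0.787), (0.35, 0.797), (0.4, 0.798), (0.45, 0.8)]
top 0.2 [(0.1, 0.72), (0.15, 0.75), (0.2, 0.761), (0.25, 0.773), (0.3, 0.786), (0.35, 0.797), (0.4, 0.797), (0.45, 0.798)]
top 0.25 [(0.1, 0.718), (0.15, 0.747), (0.2, 0.759), (0.25, 0.771), (0.3, 0.782), (0.35, 0.795), (0.4, 0.794), (0.45, 0.797)]
scene -0.1 [(0.1, 0.684)]
scene -0.05 [(0.06, 0.68), (0.1, 0.68), (0.15, 0.736), (0.2, 0.747), (0.25, 0.76), (0.3, 0.773), (0.35, 0.782), (0.4, 0.796), (0.45, 0.808)]
scene 0 [(0.1, 0.727), (0.15, 0.755), (0.2, 0.768), (0.25, 0.779), (0.3, 0.79), (0.35, 0.803), (0.4, 0.804), (0.45, 0.805)]
scene 0.05 [(0.06, 0.68), (0.1, 0.68), (0.15, 0.753), (0.2, 0.766), (0.25, 0.776), (0.3, 0.789), (0.35, 0.802), (0.4, 0.801), (0.45, 0.804)]
scene 0.1 [(0.1, 0.722), (0.15, 0.75), (0.2, 0.763), (0.25, 0.774), (0.3, 0.788), (0.35, 0.799), (0.4, 0.799), (0.45, 0.801)]
scene 0.15 [(0.1, 0.722), (0.15, 0.749), (0.2, 0.762), (0.25, 0.773), (0.3, 0.785), (0.35, 0.797), (0.4, 0.798), (0.45, 0.799)]
scene 0.2 [(0.1, 0.719), (0.15, 0.746), (0.2, 0.759), (0.25, 0.771), (0.3, 0.782), (0.35, 0.795), (0.4, 0.796), (0.45, 0.797)]
scene 0.25 [(0.1, 0.717), (0.15, 0.745), (0.2, 0.757), (0.25, 0.769), (0.3, 0.78), (0.35, 0.793), (0.4, 0.793), (0.45, 0.794)]
```

Request:
move_arm(rows="0 0 -10 0 0 0 0.0;0 0 0 0 0 0 0")

```text
t: 0.4
eef_pos: [0.2689, 0.6189, 0.2342]
ee_rot: [3.141, 0.0, -0.236]
force: [-0.1, 0.0, -0.2]
width: 0.0731
gripper_force: 0.0
```

Run:
```python
from h import *
s=arm.get_state();print(s["q"],s["eef_pos"],s["ee_rot"],s["t"])
```

```text
[ 1.44910573e+00  3.58898350e-01  1.16153866e-02 -1.48531628e-04
 -1.22408958e+00 -1.14501661e-01] [0.26887094 0.61894721 0.23421735] [ 3.14100425e+00  7.29157823e-05 -2.36242786e-01] 0.4
```

Request:
move_arm(rows="0 0 9.4 0 0 0 0;0 0 9.4 0 0 0 0;0 0 9.4 0 0 0 0;0 0 9.4 0 0 0 0;0 0 9.4 0 0 0 0;0 0 9.4 0 0 0 0;0 0 9.4 0 0 0 0")

```text
t: 1.27
eef_pos: [0.2689, 0.619, 0.2343]
ee_rot: [3.141, -0.0, -1.394]
force: [0.1, 0.4, 0.1]
width: 0.0038
gripper_force: 0.0
```

Request:
move_arm(rows="0 0 0 0.05 -0.01 0 0;0 0 0 0.05 -0.01 0 0;0 0 0 0.05 -0.01 0 0;0 0 0 0.05 -0.01 0 0;0 0 0 0.05 -0.01 0 0;0 0 0 0.05 -0.01 0 0;0 0 0 0.05 -0.01 0 0;0 0 0 0.05 -0.01 0 0")

```text
t: 2.28
eef_pos: [0.4223, 0.2394, 0.2348]
ee_rot: [-3.141, 0.0, -1.388]
force: [0.9, 0.5, 0.0]
width: 0.0006
gripper_force: 0.0
```

```bash
cat >> h.py <<'E'
def st():
    s=arm.get_state();print("t",round(s["t"],2),"pos",s["eef_pos"].round(4),"rpy",np.degrees(s["ee_rot"]).round(1),"F",np.array(s["force"]).round(1),"w",round(s["width"],4),"q",np.degrees(s["q"]).round(0));return s
def delta(target):
    s=arm.get_state();M=R.from_euler('xyz',s["ee_rot"]).as_matrix();return (M.T@(np.array(target)-s["eef_pos"])).round(4)
E
python3 - <<'E'
from h import *
st();p,d,K,W=grab("wrist");cv2.imwrite("pics/w1.png",p);np.savez("w1.npz",p=p,d=d,K=K,W=W)
print(delta([.473,.064,.16]))
E
```

```text
t 2.27 pos [0.4223 0.2394 0.2348] rpy [-180.     0.   -79.5] F [0.9 0.5 0. ] w 0.0006 q [ 53.   2. -22.   0. -65. -42.]
[ 0.1774 -0.0185  0.0749]
```

View pics/w1.png

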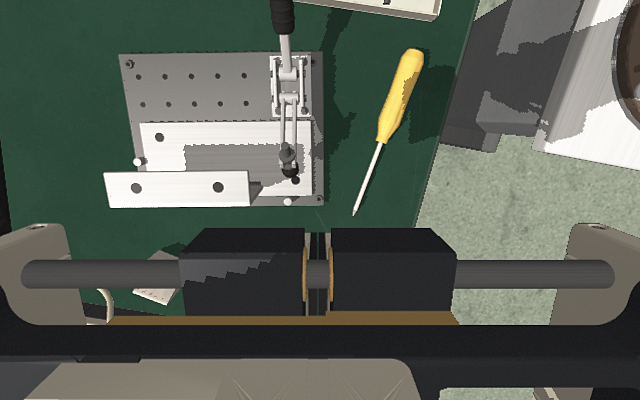

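The wrist view shows the whole fixture from above: plate corners (118,54), (322,52), (324,207), the flange's top (105–249, 170–208), and the base's right edge at row ~122. The gripper's broad body lies along tool y.

Run:
```python
from h import *
t=np.load("w1.npz");K,W,p,d=t["K"],t["W"],t["p"],t["d"]
w=np.array([onz(u,v,.012,K,W)[:2] for u,v in[(118,54),(322,52),(324,207)]])
th,o=fit2(np.array([(-130,-115),(-130,115),(50,115)])/1e3,w);print("fix",np.degrees(th),o,np.linalg.norm(np.diff(w,axis=0),axis=1))
P=cloud(d,K,W).reshape(-1,3)
near=(P[:,0]>.38)&(P[:,0]<.68)&(P[:,1]>.1)&(P[:,1]<.36)
for nm,lo,hi,sz in(("flange",.088,.098,(140,36)),("base",.0155,.0215,(200,90)),("plate",.009,.0145,(230,180))):
    Q=P[near&(P[:,2]>lo)&(P[:,2]<hi)]; r=cv2.minAreaRect((Q[:,:2]*1e3).astype(np.float32)); print(nm,len(Q),r,Q[:,2].mean())
pv=lambda x,y:np.array([[np.cos(th),-np.sin(th)],[np.sin(th),np.cos(th)]])@[x,y]+o
print("pivot",pv(-.102,.078),"press",pv(-.167,.088), delta([*pv(-.167,.088),.14]))
# handle from depth z>.06 near
m=(P[:,2]>.07)&(P[:,1]<.12)&(P[:,1]>.02)&(P[:,0]>.42)&(P[:,0]<.54);print("handle",len(P[m]),P[m].mean(0),P[m].min(0),P[m].max(0))
```

```text
fix 101.0414623079842 [0.52885974 0.2522396 ] [0.22783349 0.18030157]
flange 5412 ((519.879150390625, 223.50025939941406), (242.0333709716797, 111.17141723632812), 48.237483978271484) 0.09368217271133975
base 10026 ((532.2048950195312, 210.1367645263672), (219.43064880371094, 168.00775146484375), 11.48918342590332) 0.018616472238567314
plate 12895 ((536.5343627929688, 211.391357421875), (229.84725952148438, 180.50418090820312), 11.239921569824219) 0.012765551635199062
pivot [0.47183857 0.13718923] press [0.47447244 0.07147726] [ 0.1703 -0.0213  0.0949]
handle 902 [0.47883253 0.09781385 0.08670794] [0.46942893 0.08277118 0.07003042] [0.49130876 0.1174985  0.10128645]
```

Request:
move_arm(rows="0 0 0 0.0567 -0.007 0 0;0 0 0 0.0567 -0.007 0 0;0 0 0 0.0567 -0.007 0 0;0 0 0 0 0 0.045 0;0 0 0 0 0 0.045 0;0 0 0 0 0 0 0")

```text
t: 3.08
eef_pos: [0.4721, 0.0764, 0.1421]
ee_rot: [3.135, -0.002, -1.388]
force: [-0.1, -0.0, 0.8]
width: 0.0005
gripper_force: 0.0
```

Run:
```python
from h import *
st();p,d,K,W=grab("wrist");np.savez("w2.npz",p=p,d=d,K=K,W=W)
cv2.imwrite("pics/w2.png",p)
```

```text
t 3.08 pos [0.4721 0.0764 0.1421] rpy [ 1.796e+02 -1.000e-01 -7.950e+01] F [-0.1 -0.   0.8] w 0.0005 q [ 33.   7. -31.  -0. -53. -22.]
```

View pics/w2.png

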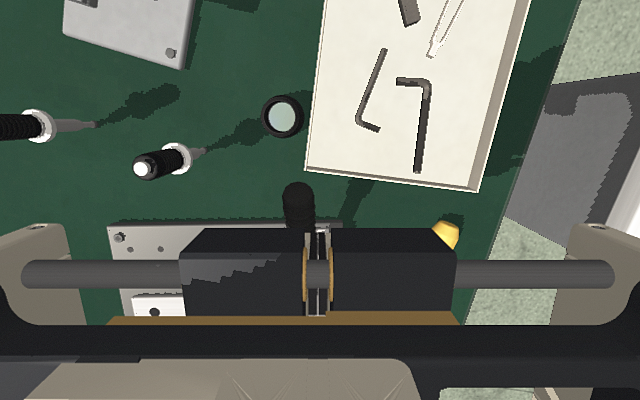

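The black handle sits under and just ahead of the fingers, at (299,185–228), so pressing straight down will land on it.

Request:
move_arm(rows="0 0 0 0 0 0.01 0;0 0 0 0 0 0.01 0;0 0 0 0 0 0.01 0;0 0 0 0 0 0.01 0;0 0 0 0 0 0.01 0;0 0 0 0 0 0.01 0;0 0 0 0 0 0.008 0;0 0 0 0 0 0.006 0")

```text
t: 4.12
eef_pos: [0.4753, 0.0777, 0.0709]
ee_rot: [-3.14, -0.001, -1.383]
force: [1.6, -3.4, 6.9]
width: 0.0005
gripper_force: 3.4
```

Request:
move_arm(rows="0 0 0 0 0 0.003 0;0 0 0 0 0 0.001 0;0 0 0 0 0 0 0")

```text
t: 4.5
eef_pos: [0.475, 0.078, 0.0668]
ee_rot: [-3.14, 0.0, -1.383]
force: [0.9, -0.7, 4.4]
width: 0.0
gripper_force: 2.3
```

Request:
move_arm(rows="0 0 0 0 0 0.002 0;0 0 0 0 0 0.002 0;0 0 0 0 0 0 0")

```text
t: 4.88
eef_pos: [0.4752, 0.0779, 0.0634]
ee_rot: [-3.14, -0.0, -1.383]
force: [0.0, -3.0, 11.6]
width: 0.0004
gripper_force: 5.6
```

Request:
move_arm(rows="0 0 0 0 0 0.001 0;0 0 0 0 0 0 0")

```text
t: 5.12
eef_pos: [0.4753, 0.0779, 0.0631]
ee_rot: [-3.139, -0.0, -1.383]
force: [-3.4, -1.6, 20.0]
width: 0.0006
gripper_force: 9.7
```

Request:
move_arm(rows="0 0 0 0 0 -0.03 0;0 0 0 0 0 -0.05 0;0 0 0 0 0 -0.06 0;0 0 0 0 0 -0.06 0;0 0 10 0 0 0 0;0 0 10 0 0 0 0;0 0 10 0 0 0 0;0 0 10 0 0 0 0")

```text
t: 6.12
eef_pos: [0.4738, 0.0778, 0.261]
ee_rot: [3.141, -0.0, -2.088]
force: [-1.1, -0.1, -0.3]
width: 0.0003
gripper_force: 0.0
```

Request:
move_arm(rows="0 0 10 0 0 0 0.06;0 0 10 0 0 0 0.06;0 0 10 0 0 0 0.06;0 0 10 0 0 0 0.06;0 0 10 0 0 0 0.06;0 0 0 -0.0388 -0.0543 -0.012 0.06;0 0 0 -0.0388 -0.0543 -0.012 0.06;0 0 0 -0.0388 -0.0543 -0.012 0.06")

```text
t: 7.12
eef_pos: [0.6087, -0.0508, 0.2945]
ee_rot: [3.141, -0.0, -2.954]
force: [2.2, 1.8, 1.4]
width: 0.06
gripper_force: 0.0
```

Request:
move_arm(rows="0 0 0 0 0 0 0.06")

```text
t: 7.25
eef_pos: [0.6096, -0.0524, 0.293]
ee_rot: [-3.141, -0.002, -2.958]
force: [-1.3, 0.8, -1.5]
width: 0.06
gripper_force: 0.0
```

Run:
```python
from h import *
st();p,d,K,W=grab("wrist");cv2.imwrite("pics/w3.png",p);np.savez("w3.npz",p=p,d=d,K=K,W=W)
t,dd,KK,WW=grab("top");np.savez("t3.npz",p=t,d=dd,K=KK,W=WW)
P=cloud(dd,KK,WW)
```

```text
t 7.25 pos [ 0.6096 -0.0524  0.293 ] rpy [-1.800e+02 -1.000e-01 -1.695e+02] F [-1.3  0.8 -1.5] w 0.06 q [ 13.  13.  -2.   0. -75. -93.]
```

View pics/w3.png

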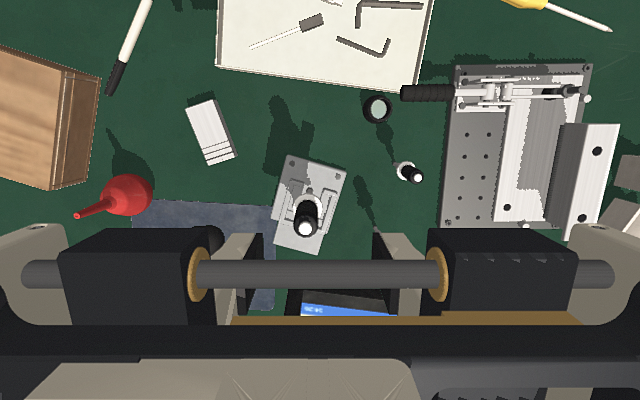

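The handle is now level, at (400–455, 92), and the clamp is shut. Probe cap at (306,229), block at (188–235, 97–165) with its cuts toward the viewer, distractor at (413,174), all fixture corners in view.

Run:
```python
from h import *
t=np.load("w3.npz");K,W,p,d=t["K"],t["W"],t["p"],t["d"]
P=cloud(d,K,W)
v,u=np.mgrid[:400,:640]
reg=(abs(u-306)<30)&(v>180)&(v<245)
for lo,hi in((.165,.182),(.106,.118),(.098,.106)):
    m=reg&(P[...,2]>lo)&(P[...,2]<hi);Q=P[m];print(lo,m.sum(),Q.mean(0).round(4) if len(Q) else 0,Q.min(0).round(4),Q.max(0).round(4), u[m].min(),u[m].max(),v[m].min(),v[m].max())
# cap bright
g=p.max(2); m=((g>170)&(abs(u-306)<14)&(abs(v-229)<12)).astype(np.uint8)
print("cap",u[m>0].mean(),v[m>0].mean(),m.sum(),onz(u[m>0].mean(),v[m>0].mean(),.172,K,W))
# block
Q=P[(u>175)&(u<245)&(v>90)&(v<172)&(P[...,2]>.014)&(P[...,2]<.026)]
r=cv2.minAreaRect((Q[:,:2]*1e3).astype(np.float32));print("block",r,Q[:,2].mean());print(cv2.boxPoints(r))
# cuts end pixel
print("cut end",onz(222,152,.02,K,W))
# fixture
w=np.array([onz(a,b,.012,K,W)[:2] for a,b in[(456,66),(593,65),(443,226)]])
th,o=fit2(np.array([(-130,115),(50,115),(-130,-115)])/1e3,w);print("fix",np.degrees(th),o,np.linalg.norm(w[0]-w[1]),np.linalg.norm(w[0]-w[2]))
for f,rows in(("w3",(.088,.098)),):
    Q=P[(u>540)&(v>100)&(v<250)&(P[...,2]>.088)&(P[...,2]<.099)];r=cv2.minAreaRect((Q[:,:2]*1e3).astype(np.float32));print("flange",r,cv2.boxPoints(r).round(1).tolist(),Q[:,2].mean())
    Q=P[(u>435)&(v>50)&(v<235)&(P[...,2]>.007)&(P[...,2]<.0155)];r=cv2.minAreaRect((Q[:,:2]*1e3).astype(np.float32));print("plate",r)
cv2.imwrite("pics/stc.png",cv2.resize(p[150:250,250:360],None,fx=5,fy=5,interpolation=cv2.INTER_CUBIC))
```

```text
0.165 492 [ 0.637  -0.0565  0.1736] [ 0.627  -0.0682  0.165 ] [ 0.6502 -0.0448  0.1805] 293 317 213 237
0.106 1258 [ 0.6437 -0.0586  0.1091] [ 0.6113 -0.0868  0.106 ] [ 0.6906 -0.0271  0.1179] 277 335 181 244
0.098 728 [ 0.6587 -0.0606  0.1052] [ 0.6118 -0.0873  0.0988] [ 0.6919 -0.0285  0.106 ] 277 335 181 244
cap 306.190635451505 232.76588628762542 299 [ 0.64535743 -0.05434853  0.172     ]
block ((586.5752563476562, -201.82644653320312), (79.88631439208984, 40.74412536621094), 28.091644287109375) 0.020568393650795977
[[ 541.74475 -202.66287]
 [ 560.9304  -238.60715]
 [ 631.40576 -200.99002]
 [ 612.2201  -165.04575]]
cut end [ 0.60897573 -0.18353592  0.02      ]
fix 101.31561933154087 [0.52813306 0.25304292] 0.17836847929601518 0.221317443011351
flange ((557.35205078125, 263.8951721191406), (139.58326721191406, 37.96641540527344), 10.812044143676758) [[485.20001220703125, 269.3999938964844], [492.3999938964844, 232.1999969482422], [629.5, 258.29998779296875], [622.2999877929688, 295.6000061035156]] 0.09353384634628265
plate ((528.276611328125, 251.83489990234375), (228.98101806640625, 264.3544006347656), 11.062905311584473)
```

View pics/stc.png

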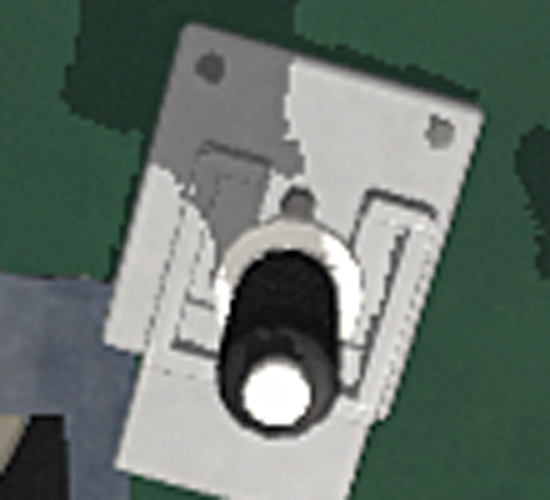

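The crop shows the white cap at (276,392), the black handle's top rim centred at about (280,380), and the collar ring centred at about (288,291) with radius 73. That puts the probe upright in the fork, which opens up-right in the picture (towards the robot).

Run:
```python
from h import *
t=np.load("w3.npz");K,W,p,d=t["K"],t["W"],t["p"],t["d"]
f=lambda a,b,z:onz(250+a/5-.4,150+b/5-.4,z,K,W).round(4)
print(f(276,392,.178),f(280,378,.172),f(288,291,.112))
s=[f(190,25,.004),f(485,110,.004),f(105,340,.004)];print(s,np.degrees(np.arctan2(*(s[1]-s[0])[[1,0]])))
P=cloud(d,K,W);u,v=306,225
print(P[222:240:3,306].round(4))
st();print(delta([.6415,-.058,.2]))
```

```text
[ 0.6386 -0.0566  0.178 ] [ 0.638  -0.0562  0.172 ] [ 0.6389 -0.0565  0.112 ]
[array([ 0.5982, -0.0956,  0.004 ]), array([ 0.6068, -0.0076,  0.004 ]), array([ 0.6964, -0.1059,  0.004 ])] 84.41836405980817
[[ 0.633  -0.0565  0.1771]
 [ 0.6353 -0.056   0.1786]
 [ 0.6382 -0.0555  0.1788]
 [ 0.6412 -0.055   0.1785]
 [ 0.6438 -0.0545  0.1791]
 [ 0.6491 -0.0538  0.1734]]
t 7.35 pos [ 0.6074 -0.0503  0.2932] rpy [ 1.800e+02 -1.000e-01 -1.694e+02] F [-0.6 -0.6 -0.4] w 0.0601 q [ 14.  13.  -3.  -0. -75. -93.]
[-0.0323 -0.0139  0.0932]
```

Request:
move_arm(rows="0 0 0 -0.0295 -0.0125 0.04 0.06;0 0 0 0 0 0.02 0.06;0 0 0 0 0 0 0.06;0 0 0 0 0 0 0.06")

```text
t: 7.85
eef_pos: [0.6389, -0.0559, 0.2362]
ee_rot: [-3.141, 0.002, -2.953]
force: [0.8, -0.1, 0.6]
width: 0.06
gripper_force: 0.0
```

Run:
```python
from h import *
st();print(delta([.6385,-.0572,.134]))
p,d,K,W=grab("wrist");cv2.imwrite("pics/w4.png",p);st()
P=cloud(d,K,W);g=p.min(2)
v,u=np.mgrid[:400,:640];m=(P[...,2]>.165)&(P[...,2]<.185)&(abs(P[...,0]-.638)<.03)&(abs(P[...,1]+.057)<.025)
print(m.sum(),P[m].mean(0) if m.any() else 0,P[m].min(0),P[m].max(0),v[m].min(),v[m].max())
```

```text
t 7.85 pos [ 0.6389 -0.0559  0.2362] rpy [-1.800e+02  1.000e-01 -1.692e+02] F [ 0.8 -0.1  0.6] w 0.06 q [ 12.  17.  -4.   0. -69. -92.]
[ 0.0008 -0.0012  0.1022]
t 7.9 pos [ 0.6391 -0.056   0.2365] rpy [-1.800e+02  1.000e-01 -1.692e+02] F [ 0.1 -0.2 -0.9] w 0.0601 q [ 12.  17.  -4.   0. -69. -92.]
793 [ 0.63720636 -0.05672932  0.17369217] [ 0.62695017 -0.0683823   0.16501749] [ 0.6501082  -0.04484187  0.18030585] 199 230
```

Request:
move_arm(rows="0 0 0 0 -0.0007 0.03 0.05;0 0 0 0 0 0.03 0.05;0 0 0 0 0 0.03 0.05;0 0 0 0 0 0.012 0.05;0 0 0 0 0 0 0.045")

```text
t: 8.52
eef_pos: [0.6391, -0.0572, 0.1332]
ee_rot: [-3.141, 0.0, -2.954]
force: [0.4, -0.2, 0.9]
width: 0.0463
gripper_force: 0.0
```

Request:
move_arm(rows="0 0 0 0 0 0 0.03;0 0 0 0 0 0 0.026;0 0 0 0 0 0 0.018;0 0 0 0 0 0 0.01;0 0 0 0 0 0 0.01", squeeze=45)

```text
t: 9.15
eef_pos: [0.6395, -0.0573, 0.1337]
ee_rot: [-3.141, 0.001, -2.954]
force: [-0.9, 1.3, 5.0]
width: 0.0235
gripper_force: 45.0
```

Request:
move_arm(rows="0 0 0 0 0 -0.02 0.01;0 0 0 0 0 -0.04 0.01;0 0 0 0 0 -0.04 0.01;0 0 0 0 0 -0.02 0.01;0 0 0 0.03 -0.045 0 0.01;0 0 0 0.03 -0.045 0 0.01;0 0 0 0.03 -0.045 0 0.01;0 0 0 0 0 0 0.01")

```text
t: 10.15
eef_pos: [0.5739, -0.2095, 0.2525]
ee_rot: [3.141, -0.001, -2.958]
force: [0.0, 0.6, -1.5]
width: 0.023
gripper_force: 45.0
```

Run:
```python
from h import *
st();print(delta([.576,-.2075,.1295]))
p,d,K,W=grab("wrist");cv2.imwrite("pics/w5.png",p);P=cloud(d,K,W);st()
m=(P[...,2]>.015)&(P[...,2]<.026)&(abs(P[...,0]-.585)<.07)&(abs(P[...,1]+.205)<.06)
Q=P[m];r=cv2.minAreaRect((Q[:,:2]*1e3).astype(np.float32));print(len(Q),r)
```

```text
t 10.15 pos [ 0.5739 -0.2095  0.2525] rpy [ 180.    -0.  -169.5] F [ 0.   0.6 -1.5] w 0.023 q [ -2.  14.  -6.  -0. -70. -78.]
[-0.0026  0.0016  0.123 ]
t 10.2 pos [ 0.5747 -0.2081  0.2525] rpy [ 180.    -0.  -169.4] F [-0.4  1.  -1.6] w 0.0235 q [ -2.  14.  -6.  -0. -70. -78.]
1643 ((586.3873291015625, -202.3345184326172), (79.56291198730469, 39.94529342651367), 28.13649559020996)
```

View pics/w5.png

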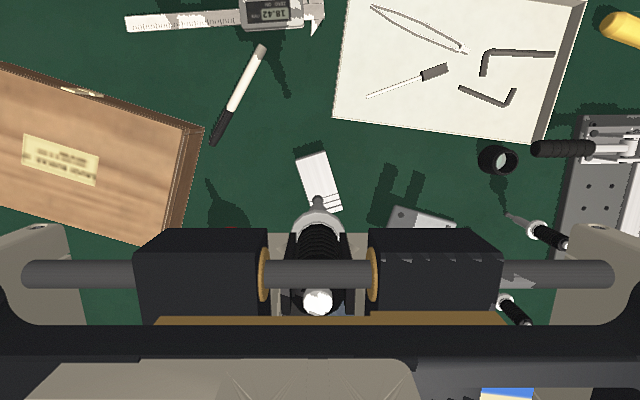

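The probe is held upright, with its collar at (318,225) and its tip over the block at (320,165).

Request:
move_arm(rows="0 0 0 -0.001 0 0.03 0.01;0 0 0 0 0 0.035 0.01;0 0 0 0 0 0.03 0.01;0 0 0 0 0 0.015 0.01;0 0 0 0 0 0.005 0.01;0 0 0 0 0 0 0.01")

```text
t: 10.95
eef_pos: [0.5773, -0.2063, 0.1383]
ee_rot: [-3.141, 0.001, -2.954]
force: [-0.1, -0.6, -0.6]
width: 0.0235
gripper_force: 45.0
```

Run:
```python
from h import *
F=[]
st();p,d,K,W=grab("wrist");s=st();cv2.imwrite("pics/w6.png",p[150:330,200:440])
```

```text
t 10.95 pos [ 0.5773 -0.2063  0.1383] rpy [-180.     0.  -169.2] F [-0.1 -0.6 -0.6] w 0.0235 q [ -1.  19. -15.   0. -56. -78.]
t 11.0 pos [ 0.5774 -0.2065  0.1387] rpy [-1.800e+02  1.000e-01 -1.693e+02] F [ 0.3 -0.3  0.3] w 0.0236 q [ -1.  19. -15.   0. -56. -78.]
```

Request:
move_arm(rows="0 0 0 0 0 0.003 0.01;0 0 0 0 0 0.002 0.01;0 0 0 0 0 0.002 0.01;0 0 0 0 0 0.002 0.01;0 0 0 0 0 0 0.01;0 0 0 0 0 0 0.01;0 0 0 0 0 0 0.01;0 0 0 0 0 0 0.01")

```text
t: 12.0
eef_pos: [0.5769, -0.2065, 0.1289]
ee_rot: [-3.141, 0.0, -2.954]
force: [0.9, 0.5, 1.3]
width: 0.0232
gripper_force: 45.0
```

Request:
move_arm(rows="0 0 0 0 0 0 0.01;0 0 0 0 0 0 0.01;0 0 0 0 0 0 0.01")

```text
t: 12.38
eef_pos: [0.5768, -0.2066, 0.1288]
ee_rot: [-3.142, 0.0, -2.954]
force: [1.7, -0.4, 1.2]
width: 0.0235
gripper_force: 45.0
```

Run:
```python
from h import *
a=[]
for i in range(3): s=arm.get_state();a.append(s["force"]);arm.grab_frame("top")
st();print(np.mean(a,0))
```

```text
t 12.53 pos [ 0.5768 -0.2065  0.1288] rpy [-180.     0.  -169.3] F [ 0.9 -0.9  2.1] w 0.0233 q [ -1.  20. -15.   0. -55. -78.]
[ 1.63851632 -0.49287515  0.92394852]
```

Request:
move_arm(rows="0 0 0 0 0 -0.03 0.01;0 0 0 0 0 -0.05 0.01;0 0 0 0 0 -0.05 0.01;0 0 0 -0.018 0.058 0 0.01;0 0 0 -0.018 0.058 0 0.01;0 0 0 -0.018 0.058 0 0.01;0 0 0 -0.018 0.058 0 0.01;0 0 0 -0.018 0.058 0 0.01")

```text
t: 13.52
eef_pos: [0.6104, 0.097, 0.2582]
ee_rot: [-3.142, -0.002, -2.955]
force: [0.8, -0.4, -0.8]
width: 0.0233
gripper_force: 45.0
```

Request:
move_arm(rows="0 0 0 -0.018 0.058 0 0.01;-10 0 0 0 0 0 0.01;-10 0 0 0 0 0 0.01;-10 0 0 0 0 0 0.01;-10 0 0 0 0 0 0.01;0 0 0 0 0 0 0.01;0 0 0 0 0 0 0.01")

```text
t: 14.4
eef_pos: [0.618, 0.1549, 0.2581]
ee_rot: [2.445, -0.001, -2.955]
force: [0.7, 0.0, 0.1]
width: 0.0234
gripper_force: 45.0
```

Run:
```python
from h import *
st();p,d,K,W=grab("wrist");cv2.imwrite("pics/w7.png",p);np.savez("w7.npz",p=p,d=d,K=K,W=W);s=st()
print(R.from_euler('xyz',s["ee_rot"]).as_matrix().round(3))
```

```text
t 14.4 pos [0.618  0.1549 0.2581] rpy [ 1.401e+02 -1.000e-01 -1.693e+02] F [0.7 0.  0.1] w 0.0234 q [  6.  22.  10. -40. -84. -79.]
t 14.45 pos [0.6178 0.1557 0.2587] rpy [ 140.1   -0.  -169.2] F [ 0.4  0.5 -0.8] w 0.0237 q [  6.  22.  10. -40. -84. -79.]
[[-0.982 -0.143 -0.12 ]
 [-0.187  0.754  0.63 ]
 [ 0.     0.642 -0.767]]
```

View pics/w7.png

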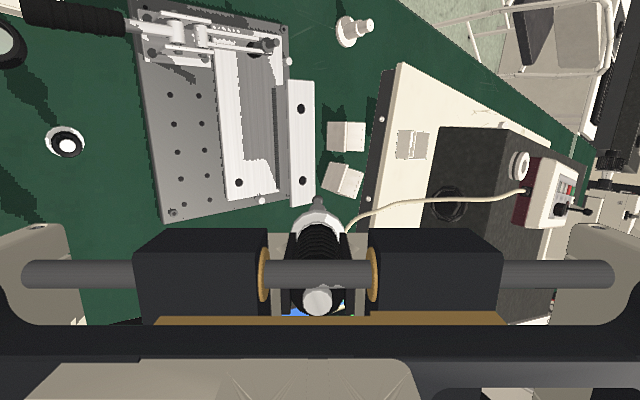

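The tilted view looks in under the flange. The web's face is at about columns 275–290, rows 70–190, the base plate lies left of it, and the clamp is shut on the bracket at the top, (265,45). The rest I measure numerically.

Run:
```python
from h import *
t=np.load("w7.npz");K,W,p,d=t["K"],t["W"],t["p"],t["d"]
P=cloud(d,K,W);v,u=np.mgrid[:400,:640]
ok=(u>130)&(u<325)&(v<225)
Q=P[ok&(P[...,2]>.089)&(P[...,2]<.098)&(P[...,1]>.2)];r=cv2.minAreaRect((Q[:,:2]*1e3).astype(np.float32));print("flange",r,Q[:,2].mean(),len(Q));print(cv2.boxPoints(r).round(1).tolist())
# bracket frame
th=np.radians(101.0);c,s=np.cos(th),np.sin(th)
o=np.array([.5285,.2515])
L=P.copy();L[...,:2]=(P[...,:2]-o)@np.array([[c,-s],[s,c]]);L[...,2]-=.012
np.save("L7.npy",L)
m=ok&(L[...,1]>-105)&(abs(L[...,0])<.07)
# web face: z 15..70, x~20
w=ok&(L[...,2]>.016)&(L[...,2]<.07)&(L[...,0]>.012)&(L[...,0]<.027)&(L[...,1]<.038)&(L[...,1]>-.1)
A=L[w];
if len(A)>10:
    k=np.polyfit(A[:,1],A[:,0],1);print("web x",np.median(A[:,0]),"slope deg",np.degrees(k[0]),A[:,1].min(),A[:,1].max(),A[:,2].min(),A[:,2].max(),len(A))
b=ok&(L[...,2]>-.0)&(L[...,2]<.009)&(L[...,0]<.012)&(L[...,0]>-.05)&(L[...,1]<.035)&(L[...,1]>-.095)
A=L[b];print("base z",np.median(A[:,2]),len(A),"right edge x")
# cross sections
for y in(.045,.038,.034,.03,.02,0,-.03,-.05,-.06,-.07,-.08,-.09):
    q=ok&(abs(L[...,1]-y)<.002)&(L[...,0]>.006)&(L[...,0]<.026)&(L[...,2]<.03)
    A=L[q];A=A[np.argsort(A[:,0])];C=p[q][np.argsort(L[q][:,0])].mean(1)
    print(y,[(round(a[0]*1e3,1),round(a[2]*1e3,1),int(g)) for a,g in zip(A,C)][::max(1,len(A)//9)])
```

```text
flange ((556.9357299804688, 263.9075012207031), (139.38946533203125, 37.44390106201172), 11.248954772949219) 0.0937577869835167 3390
[[484.8999938964844, 268.70001220703125], [492.20001220703125, 231.89999389648438], [628.9000244140625, 259.1000061035156], [621.5999755859375, 295.8999938964844]]
web x 0.019229881934512666 slope deg -0.17358881247842092 -0.0998188003781584 0.03779974305476986 0.016000701792991245 0.03376370142131259 783
base z 0.007006308252019099 4667 right edge x
0.045 [(np.float64(6.3), np.float64(7.7), 145), (np.float64(7.7), np.float64(7.7), 142), (np.float64(9.6), np.float64(7.1), 141), (np.float64(11.3), np.float64(6.2), 138), (np.float64(13.1), np.float64(5.9), 141), (np.float64(14.7), np.float64(8.0), 139), (np.float64(16.2), np.float64(8.0), 138), (np.float64(18.0), np.float64(7.6), 140), (np.float64(20.1), np.float64(6.4), 131), (np.float64(21.9), np.float64(8.4), 241), (np.float64(23.9), np.float64(7.5), 236)]
0.038 [(np.float64(6.2), np.float64(7.0), 144), (np.float64(8.9), np.float64(7.3), 143), (np.float64(12.1), np.float64(7.1), 139), (np.float64(13.4)
[... 3859 characters left out ...]
.float64(5.9), 122), (np.float64(15.0), np.float64(7.0), 116), (np.float64(16.2), np.float64(10.2), 74), (np.float64(17.7), np.float64(10.5), 74), (np.float64(19.1), np.float64(23.0), 131), (np.float64(19.4), np.float64(29.7), 133), (np.float64(19.6), np.float64(10.0), 94), (np.float64(19.9), np.float64(9.8), 97)]
-0.09 [(np.float64(6.5), np.float64(7.1), 235), (np.float64(9.4), np.float64(7.6), 232), (np.float64(12.7), np.float64(7.4), 240), (np.float64(15.5), np.float64(8.2), 53), (np.float64(16.7), np.float64(11.3), 69), (np.float64(18.7), np.float64(10.9), 81), (np.float64(19.1), np.float64(17.5), 137), (np.float64(19.4), np.float64(24.4), 131), (np.float64(19.6), np.float64(21.6), 131)]
```

Run:
```python
from h import *
t=np.load("w7.npz");K,W,p,d=t["K"],t["W"],t["p"],t["d"]
th=np.radians(101.15);c,s=np.cos(th),np.sin(th);o=np.array([.5288,.2505]);Rm=np.array([[c,-s],[s,c]])
P=cloud(d,K,W);v,u=np.mgrid[:400,:640]
L=P.copy();L[...,:2]=(P[...,:2]-o)@Rm;L[...,2]-=.012
m=(u>130)&(u<325)&(v<225)&(p.mean(2)<100)&(L[...,0]>.009)&(L[...,0]<.023)&(L[...,1]<.06)&(L[...,1]>-.11)&(L[...,2]<.016)
n,lab,stt,_=cv2.connectedComponentsWithStats(m.astype(np.uint8),connectivity=8);k=1+np.argmax(stt[1:,4]);print(stt[k]);m=lab==k
pts=np.array([onz(a,b,.0201,K,W) for a,b in zip(u[m],v[m])]);q=(pts[:,:2]-o)@Rm*1e3
print("bead y",q[:,1].min(),q[:,1].max(),"x",np.median(q[:,0]),np.percentile(q[:,0],[2,98]),np.polyfit(q[:,1],q[:,0],1))
# ball check
Mt=np.array(arm.camera_model("wrist")["mount"]);C=np.linalg.inv(Mt)
for h in(.0437,.0837,.0987,.1087,.1137,-.0393):
    x=C@[0,0,h,1];print(h,(K@(x[:3]/x[2]))[:2].round(1),x[2].round(3))
T=(Mt[:3,:3]@np.linalg.inv(W[:3,:3])).copy()
# cloud in tool coords
cc=np.stack([(u-K[0,2])/K[0,0]*d,(v-K[1,2])/K[1,1]*d,d],-1)@Mt[:3,:3].T+Mt[:3,3]
for lo,hi in((.03,.036),(.045,.08),(.085,.1),(.1,.12)):
    g=(cc[...,2]>lo)&(cc[...,2]<hi)&(abs(cc[...,0])<.03)&(abs(cc[...,1])<.03)&(d>0)
    A=cc[g];print(lo,hi,len(A),A.min(0).round(4) if len(A) else'',A.max(0).round(4) if len(A) else '')
```

```text
[272  88   8 101 403]
bead y -94.90445243355218 36.32496033849237 x 18.64275138322338 [15.58765203 21.66838948] [-1.73380140e-03  1.86221615e+01]
0.0437 [314.1 226.8] 0.205
0.0837 [314.6 209.3] 0.244
0.0987 [314.8 204.1] 0.258
0.1087 [314.9 200.9] 0.268
0.1137 [314.9 199.4] 0.273
-0.0393 [312.1 297.5] 0.125
0.03 0.036 0  
0.045 0.08 89 [ 0.0027 -0.0042  0.0608] [0.0075 0.008  0.0797]
0.085 0.1 20 [ 0.0017 -0.0006  0.0915] [0.0039 0.0052 0.0997]
0.1 0.12 58 [-0.0014 -0.0025  0.1004] [0.0054 0.0062 0.1111]
```

```bash
cat > seam.py <<'E'
from h import *
th=np.radians(101.15);c,s=np.cos(th),np.sin(th);o=np.array([.5288,.2505])
def ball(y): 
    q=np.array([[c,-s],[s,c]])@[.0144,y]+o; return np.array([q[0],q[1],.0246])
def tcp(y,press,Rt,dy=.0019): return ball(y)-Rt@np.array([.0004,dy,.1087-press])
E
python3 - <<'E'
from seam import *
s_=st();Rt=R.from_euler('xyz',s_["ee_rot"]).as_matrix()
for y,pr in((.0332,-.09),(.0332,-.015),(.0332,.004),(-.0923,.004)):
    t=tcp(y,pr,Rt);print(y,pr,t.round(4),delta(t))
print("travel",(Rt.T@(tcp(-.0923,.004,Rt)-tcp(.0332,.004,Rt))).round(4))
E
```

```text
t 14.45 pos [0.6178 0.1557 0.2587] rpy [ 140.1   -0.  -169.2] F [ 0.4  0.5 -0.8] w 0.0237 q [  6.  22.  10. -40. -84. -79.]
0.0332 -0.09 [0.5179 0.1316 0.1758] [ 0.1026 -0.0571  0.0604]
0.0332 -0.015 [0.5089 0.1789 0.1183] [ 0.1026 -0.0571  0.1354]
0.0332 0.004 [0.5067 0.1909 0.1037] [ 0.1026 -0.0571  0.1544]
-0.0923 0.004 [0.6298 0.2151 0.1037] [-0.0229 -0.0564  0.1549]
travel [-0.1255  0.0007  0.0005]
```

Request:
move_arm(rows="0 0 0 0.0513 -0.0286 0 0.01;0 0 0 0.0513 -0.0285 0 0.01;0 0 0 0 0 0.05 0.01;0 0 0 0 0 0.05 0.01;0 0 0 0 0 0.025 0.01;0 0 0 0 0 0.01 0.01;0 0 0 0 0 0 0.01;0 0 0 0 0 0 0.01", squeeze=50)

```text
t: 15.45
eef_pos: [0.5099, 0.1785, 0.1197]
ee_rot: [2.444, 0.002, -2.954]
force: [-0.1, -0.2, -1.5]
width: 0.0231
gripper_force: 50.0
```

Run:
```python
from seam import *
s_=st();Rt=R.from_euler('xyz',s_["ee_rot"]).as_matrix()
for y,pr in((.0332,-.015),(.0332,.004)):
    t=tcp(y,pr,Rt);print(y,pr,t.round(4),delta(t))
p,d,K,W=grab("wrist");st()
v,u=np.mgrid[:400,:640];Mt=np.array(arm.camera_model("wrist")["mount"])
cc=np.stack([(u-K[0,2])/K[0,0]*d,(v-K[1,2])/K[1,1]*d,d],-1)@Mt[:3,:3].T+Mt[:3,3]
for lo,hi in((.045,.08),(.09,.1),(.1,.113)):
    g=(cc[...,2]>lo)&(cc[...,2]<hi)&(abs(cc[...,0]-.002)<.008)&(abs(cc[...,1]-.002)<.012)&(d>0)&(u<335)
    A=cc[g];print(lo,hi,len(A),A.min(0).round(4) if len(A) else'',A.max(0).round(4) if len(A) else '')
# web/base apparent near y=0..30
P=cloud(d,K,W);L=P.copy();L[...,:2]=(P[...,:2]-o)@np.array([[c,-s],[s,c]]);L[...,2]-=.012
w=(L[...,2]>.016)&(L[...,2]<.06)&(abs(L[...,0]-.02)<.006)&(L[...,1]<.038)&(L[...,1]>-.1)&(v<240);A=L[w];print("web",len(A),np.median(A,0))
w=(abs(L[...,2]-.006)<.004)&(L[...,0]<.01)&(L[...,0]>-.05)&(L[...,1]<.09)&(L[...,1]>-.1)&(v<240);A=L[w];print("base",len(A),np.median(A,0))
m=(v<240)&(p.mean(2)<100)&(L[...,0]>.009)&(L[...,0]<.023)&(L[...,1]<.06)&(L[...,2]<.016)&(L[...,2]>.004)
pts=np.array([onz(a,b,.0211,K,W) for a,b in zip(u[m],v[m])]).reshape(-1,3);q=(pts[:,:2]-o)@np.array([[c,-s],[s,c]])*1e3
print(len(q),np.percentile(q,[2,50,98],axis=0).round(1) if len(q) else '')
```

```text
t 15.45 pos [0.5099 0.1785 0.1197] rpy [ 1.400e+02  1.000e-01 -1.692e+02] F [-0.1 -0.2 -1.5] w 0.0231 q [  9.  21. -11. -44. -67. -67.]
0.0332 -0.015 [0.5088 0.1788 0.1182] [ 0.0011 -0.0006  0.0015]
0.0332 0.004 [0.5065 0.1908 0.1036] [ 0.0011 -0.0006  0.0205]
t 15.5 pos [0.51   0.1783 0.1197] rpy [ 1.400e+02  1.000e-01 -1.693e+02] F [ 0.2  0.7 -1.1] w 0.0232 q [  9.  21. -11. -44. -67. -67.]
0.045 0.08 91 [ 0.0027 -0.0042  0.0612] [0.0074 0.008  0.0794]
0.09 0.1 23 [ 0.0017 -0.0006  0.0918] [0.0042 0.0052 0.0999]
0.1 0.113 55 [-0.0014 -0.0025  0.1012] [0.0053 0.0062 0.11  ]
web 731 [0.02009872 0.02824286 0.038208  ]
base 4433 [-0.02438614  0.04409018  0.00693447]
35 [[14.4 30.5]
 [18.1 34.6]
 [24.6 38.2]]
```

Request:
move_arm(rows="0 0 0 0.001 -0.0006 0.01 0.01;0 0 0 0 0 0.005 0.01;0 0 0 0 0 0 0.01")

```text
t: 15.88
eef_pos: [0.5064, 0.1875, 0.1064]
ee_rot: [2.444, -0.001, -2.954]
force: [0.2, 0.2, -1.1]
width: 0.0229
gripper_force: 50.0
```

Run:
```python
from seam import *
s_=st();Rt=R.from_euler('xyz',s_["ee_rot"]).as_matrix()
for y,pr in((.0332,.0045),(-.0923,.0045)):
    t=tcp(y,pr,Rt);print(y,pr,t.round(4),delta(t))
```

```text
t 15.88 pos [0.5064 0.1875 0.1064] rpy [ 140.    -0.  -169.3] F [ 0.2  0.2 -1.1] w 0.0229 q [  9.  22. -12. -45. -66. -66.]
0.0332 0.0045 [0.5066 0.1911 0.1032] [-0.0008  0.0006  0.0046]
-0.0923 0.0045 [0.6297 0.2153 0.1032] [-0.1263  0.0013  0.0052]
```

Request:
move_arm(rows="0 0 0 -0.0005 0.0005 0.0025 0.01;0 0 0 0 0 0.002 0.01;0 0 0 0 0 0 0.01")

```text
t: 16.25
eef_pos: [0.5064, 0.1907, 0.1035]
ee_rot: [2.444, -0.0, -2.954]
force: [-0.2, -2.5, -0.7]
width: 0.0236
gripper_force: 50.0
```

Run:
```python
from seam import *
F=[]
for i in range(4): F.append(arm.get_state()["force"]);arm.grab_frame("top")
print(np.mean(F,0).round(2))
s_=st();Rt=R.from_euler('xyz',s_["ee_rot"]).as_matrix();print("tool F",(Rt.T@np.mean(F,0)).round(2))
for y,pr in((.0332,.0045),(-.0923,.0045)):
    t=tcp(y,pr,Rt);print(y,pr,delta(t))
```

```text
[-0.49 -3.06 -0.21]
t 16.45 pos [0.5064 0.1906 0.1036] rpy [ 140.    -0.  -169.3] F [-0.1 -2.6 -0.1] w 0.0231 q [ 10.  22. -12. -45. -65. -66.]
tool F [ 1.05 -2.36 -1.71]
0.0332 0.0045 [-0.0002  0.      0.0006]
-0.0923 0.0045 [-0.1257  0.0008  0.0012]
```

Request:
move_arm(rows="0 0 0 0 -0.001 0 0.01;0 0 0 0 0 0 0.01")

```text
t: 16.7
eef_pos: [0.5066, 0.1903, 0.1031]
ee_rot: [2.443, 0.0, -2.955]
force: [-1.5, -1.3, 1.3]
width: 0.0232
gripper_force: 50.0
```

```bash
cat > f.py <<'E'
from seam import *
F=[]
for i in range(5): F.append(arm.get_state()["force"]);arm.grab_frame("top")
s_=st();Rt=R.from_euler('xyz',s_["ee_rot"]).as_matrix();f=np.mean(F,0)+[0,0,1.3];print("contact world",f.round(2),"tool",(Rt.T@f).round(2))
print(delta(tcp(.0332,.0045,Rt)))
E
python3 f.py
```

```text
t 16.95 pos [0.5066 0.1902 0.1031] rpy [ 140.     0.  -169.3] F [-0.7 -0.7  1.6] w 0.0234 q [ 10.  22. -12. -45. -65. -66.]
contact world [-0.64 -0.61  2.13] tool [ 0.74  1.   -1.94]
[-0.0001  0.0007  0.0005]
```

Request:
move_arm(rows="0 0 0 -0.001 0.0004 0 0.01;0 0 0 -0.0025 0 0 0.01;0 0 0 -0.0025 0 0 0.01;0 0 0 -0.0025 0 0 0.01;0 0 0 -0.0025 0 0 0.01;0 0 0 -0.0025 0 0 0.01;0 0 0 -0.0025 0 0 0.01;0 0 0 -0.0025 0.0001 0.0001 0.01")

```text
t: 17.95
eef_pos: [0.5249, 0.194, 0.1032]
ee_rot: [2.444, 0.0, -2.955]
force: [-0.9, -2.4, 0.7]
width: 0.0234
gripper_force: 50.0
```

```bash
cat > g.py <<'E'
from seam import *
s_=st();Rt=R.from_euler('xyz',s_["ee_rot"]).as_matrix();print("tool F",(Rt.T@(np.array(s_["force"])+[0,0,1.3])).round(2))
e=delta(tcp(-.0923,.0045,Rt));print(e)
E
python3 g.py
```

```text
t 17.95 pos [0.5249 0.194  0.1032] rpy [ 140.     0.  -169.3] F [-0.9 -2.4  0.7] w 0.0234 q [ 10.  23. -10. -45. -66. -67.]
tool F [ 1.36 -0.4  -2.98]
[-0.107   0.0011  0.001 ]
```

Request:
move_arm(rows="0 0 0 -0.0025 0 0 0.01;0 0 0 -0.0025 0 0 0.01;0 0 0 -0.0025 0 0 0.01;0 0 0 -0.0025 0.0001 0 0.01;0 0 0 -0.0025 0 0 0.01;0 0 0 -0.0025 0 0 0.01;0 0 0 -0.0025 0 0 0.01;0 0 0 -0.0025 0 0.0001 0.01")

```text
t: 18.95
eef_pos: [0.5445, 0.1978, 0.1032]
ee_rot: [2.443, 0.0, -2.954]
force: [-1.3, -1.6, -0.3]
width: 0.0234
gripper_force: 50.0
```

```bash
python3 g.py
```

```text
t 18.95 pos [0.5445 0.1978 0.1032] rpy [ 140.     0.  -169.3] F [-1.3 -1.6 -0.3] w 0.0234 q [ 10.  25.  -7. -44. -67. -68.]
tool F [ 1.59 -0.42 -1.6 ]
[-0.087   0.001   0.0009]
```

Request:
move_arm(rows="0 0 0 -0.0025 0 0 0.01;0 0 0 -0.0025 0.0001 0 0.01;0 0 0 -0.0025 0 0 0.01;0 0 0 -0.0025 0 0.0001 0.01;0 0 0 -0.0025 0 0 0.01;0 0 0 -0.0025 0.0001 0 0.01;0 0 0 -0.0025 0 0 0.01;0 0 0 -0.0025 0 0.0001 0.01")

```text
t: 19.95
eef_pos: [0.5641, 0.2018, 0.1032]
ee_rot: [2.443, -0.0, -2.955]
force: [-1.4, -1.1, 0.0]
width: 0.0231
gripper_force: 50.0
```

```bash
python3 g.py
```

```text
t 19.95 pos [0.5641 0.2018 0.1032] rpy [ 140.    -0.  -169.3] F [-1.4 -1.1  0. ] w 0.0231 q [ 10.  26.  -5. -44. -67. -69.]
tool F [ 1.53  0.24 -1.54]
[-0.067   0.0008  0.0007]
```

Request:
move_arm(rows="0 0 0 -0.0025 0 0 0.01;0 0 0 -0.0025 0 0 0.01;0 0 0 -0.0025 0 0.0001 0.01;0 0 0 -0.0025 0.0001 0 0.01;0 0 0 -0.0025 0 0 0.01;0 0 0 -0.0025 0 0 0.01;0 0 0 -0.0025 0 0 0.01;0 0 0 -0.0025 0 0.0001 0.01")

```text
t: 20.95
eef_pos: [0.5837, 0.2058, 0.1031]
ee_rot: [2.443, 0.0, -2.954]
force: [-0.7, -2.1, 1.0]
width: 0.023
gripper_force: 50.0
```

```bash
python3 g.py
```

```text
t 20.95 pos [0.5837 0.2058 0.1031] rpy [ 140.     0.  -169.3] F [-0.7 -2.1  1. ] w 0.023 q [ 10.  27.  -2. -44. -68. -69.]
tool F [ 1.05  0.04 -3.03]
[-0.047   0.0007  0.0005]
```

Request:
move_arm(rows="0 0 0 -0.0025 0 0 0.01;0 0 0 -0.0025 0 0 0.01;0 0 0 -0.0025 0 0 0.01;0 0 0 -0.0025 0.0001 0 0.01;0 0 0 -0.0025 0 0 0.01;0 0 0 -0.0025 0 0 0.01;0 0 0 -0.0025 0 0 0.01;0 0 0 -0.0025 0 0.0001 0.01")

```text
t: 21.95
eef_pos: [0.6033, 0.2096, 0.1031]
ee_rot: [2.443, 0.0, -2.954]
force: [-1.3, -1.6, 0.4]
width: 0.0231
gripper_force: 50.0
```

```bash
python3 g.py
```

```text
t 21.95 pos [0.6033 0.2096 0.1031] rpy [ 140.     0.  -169.3] F [-1.3 -1.6  0.4] w 0.0231 q [ 10.  29.   0. -44. -69. -70.]
tool F [ 1.6   0.04 -2.15]
[-0.027   0.0006  0.0003]
```

Request:
move_arm(rows="0 0 0 -0.0025 0 0 0.01;0 0 0 -0.0025 0 0 0.01;0 0 0 -0.0025 0 0 0.01;0 0 0 -0.0025 0.0001 0 0.01;0 0 0 -0.0025 0 0 0.01;0 0 0 -0.0025 0 0 0.01;0 0 0 -0.0025 0 0 0.01;0 0 0 -0.0025 0 0 0.01")

```text
t: 22.95
eef_pos: [0.6229, 0.2134, 0.1032]
ee_rot: [2.443, 0.0, -2.954]
force: [-1.0, -2.2, 1.5]
width: 0.0234
gripper_force: 50.0
```

Request:
move_arm(rows="0 0 0 -0.0025 0 0 0.01;0 0 0 -0.0025 0 0 0.01;0 0 0 -0.0015 0 0 0.01;0 0 0 0 0 0 0.01")

```text
t: 23.45
eef_pos: [0.6295, 0.2147, 0.1032]
ee_rot: [2.443, 0.0, -2.955]
force: [0.0, -1.7, 0.9]
width: 0.0235
gripper_force: 50.0
```

```bash
python3 g.py
```

```text
t 23.45 pos [0.6295 0.2147 0.1032] rpy [ 140.     0.  -169.3] F [ 0.  -1.7  0.9] w 0.0235 q [ 10.  31.   3. -43. -70. -71.]
tool F [ 0.3   0.13 -2.75]
[-0.0003  0.0005  0.0004]
```

Request:
move_arm(rows="0 0 0 0 0 -0.005 0.01;0 0 0 0 0 -0.02 0.01;0 0 0 0 0 -0.05 0.01;0 0 0 0 0 -0.06 0.01;0 0 0 0 0 -0.06 0.01;10 0 0 0 0 0 0.01;10 0 0 0 0 0 0.01;10 0 0 0 0 0 0.01")

```text
t: 24.45
eef_pos: [0.6535, 0.09, 0.2553]
ee_rot: [2.972, 0.004, -2.957]
force: [0.2, -0.7, -2.3]
width: 0.0235
gripper_force: 50.0
```

Request:
move_arm(rows="10 0 0 0 0 0 0.01;0 0 0 0 0 0 0.01;0 0 0 0 0 0 0.01")

```text
t: 24.82
eef_pos: [0.6523, 0.0916, 0.2533]
ee_rot: [3.14, 0.0, -2.955]
force: [1.1, -0.2, -0.3]
width: 0.0234
gripper_force: 50.0
```

Run:
```python
from h import *
s=st();print(delta([.6385,-.0573,.2537]))
p,d,K,W=grab("scene");cv2.imwrite("pics/s9.png",p)
p,d,K,W=grab("wrist");st()
v,u=np.mgrid[:400,:640];Mt=np.array(arm.camera_model("wrist")["mount"])
cc=np.stack([(u-K[0,2])/K[0,0]*d,(v-K[1,2])/K[1,1]*d,d],-1)@Mt[:3,:3].T+Mt[:3,3]
for lo,hi in((.045,.08),(.09,.1),(.1,.113)):
    g=(cc[...,2]>lo)&(cc[...,2]<hi)&(abs(cc[...,0]-.002)<.008)&(abs(cc[...,1]-.002)<.012)&(d>0)
    A=cc[g];print(lo,hi,len(A),A.min(0).round(4) if len(A) else'',A.max(0).round(4) if len(A) else '')
```

```text
t 24.82 pos [0.6523 0.0916 0.2533] rpy [ 179.9    0.  -169.3] F [ 1.1 -0.2 -0.3] w 0.0234 q [  25.   18.    0.   -0.  -72. -104.]
[ 0.0412 -0.1437 -0.0007]
t 24.93 pos [0.6528 0.0905 0.2531] rpy [ 179.9    0.  -169.4] F [-0.3 -0.  -1.9] w 0.0234 q [  25.   18.    0.   -0.  -72. -104.]
0.045 0.08 94 [ 0.0024 -0.0042  0.0592] [0.0074 0.0088 0.079 ]
0.09 0.1 26 [ 0.0018 -0.0007  0.0904] [0.0038 0.0053 0.0998]
0.1 0.113 55 [-0.0016 -0.0025  0.1011] [0.0055 0.0071 0.1094]
```

Request:
move_arm(rows="0 0 0 0.0135 -0.048 0 0.01;0 0 0 0.0135 -0.048 0 0.01;0 0 0 0.0135 -0.0475 0 0.01;0 0 0 0 0 0 0.01;0 0 0 0 0 0 0.01;0 0 0 0 0 0 0.01")

```text
t: 25.68
eef_pos: [0.6396, -0.0569, 0.2525]
ee_rot: [3.141, 0.0, -2.955]
force: [0.8, 0.1, -1.7]
width: 0.0234
gripper_force: 50.0
```

Run:
```python
from h import *
st();print(delta([.6393,-.0573,.1345]))
```

```text
t 25.68 pos [ 0.6396 -0.0569  0.2525] rpy [ 180.     0.  -169.3] F [ 0.8  0.1 -1.7] w 0.0234 q [ 12.  17.  -2.  -0. -71. -92.]
[ 0.0004 -0.0004  0.118 ]
```

Request:
move_arm(rows="0 0 0 0.0004 -0.0004 0.03 0.01;0 0 0 0 0 0.03 0.01;0 0 0 0 0 0.03 0.01;0 0 0 0 0 0.02 0.01;0 0 0 0 0 0.007 0.01;0 0 0 0 0 0 0.01;0 0 0 0 0 0 0.01")

```text
t: 26.55
eef_pos: [0.6398, -0.0572, 0.1366]
ee_rot: [-3.141, 0.002, -2.954]
force: [0.3, 0.1, -0.9]
width: 0.0231
gripper_force: 50.0
```

Run:
```python
from h import *
st();print(delta([.6393,-.0573,.1337]))
```

```text
t 26.55 pos [ 0.6398 -0.0572  0.1366] rpy [-1.800e+02  1.000e-01 -1.692e+02] F [ 0.3  0.1 -0.9] w 0.0231 q [ 12.  22. -11.   0. -57. -92.]
[0.0005 0.     0.0029]
```

Request:
move_arm(rows="0 0 0 0.0003 0 0.001 0.01;0 0 0 0 0 0.001 0.01;0 0 0 0 0 0.0006 0.01;0 0 0 0 0 0 0.01")

```text
t: 27.05
eef_pos: [0.6389, -0.0576, 0.1337]
ee_rot: [-3.141, 0.001, -2.954]
force: [-2.7, 0.1, 4.9]
width: 0.0234
gripper_force: 50.0
```

Run:
```python
from h import *
st()
```

```text
t 27.05 pos [ 0.6389 -0.0576  0.1337] rpy [-180.     0.  -169.3] F [-2.7  0.1  4.9] w 0.0234 q [ 12.  22. -11.   0. -57. -92.]
```

Seated (contact force felt). Release slowly.

Request:
move_arm(rows="0 0 0 0 0 0 0.025;0 0 0 0 0 0 0.028;0 0 0 0 0 0 0.033;0 0 0 0 0 0 0.04;0 0 0 0 0 0 0.05;0 0 0 0 0 0 0.06;0 0 0 0 0 0 0.06;0 0 0 0 0 0 0.06")

```text
t: 28.05
eef_pos: [0.6388, -0.0576, 0.1329]
ee_rot: [-3.142, 0.0, -2.954]
force: [0.2, 0.3, 0.2]
width: 0.0602
gripper_force: 0.0
```

Request:
move_arm(rows="0 0 0 0 0 -0.01 0.06;0 0 0 0 0 -0.03 0.06;0 0 0 0 0 -0.04 0.06;0 0 0 0 0 -0.04 0.06;0 0 0 0 0 -0.04 0.06;0 0 0 0.03 0 0 0.06;0 0 0 0 0 0 0.06;0 0 0 0 0 0 0.06")

```text
t: 29.05
eef_pos: [0.6094, -0.0632, 0.2935]
ee_rot: [-3.141, 0.001, -2.954]
force: [-0.5, -0.4, -0.2]
width: 0.0599
gripper_force: 0.0
```

Run:
```python
from h import *
st();p,d,K,W=grab("wrist");st();P=cloud(d,K,W);v,u=np.mgrid[:400,:640]
for lo,hi in((.165,.185),(.150,.165),(.109,.116)):
    m=(P[...,2]>lo)&(P[...,2]<hi)&(abs(P[...,0]-.638)<.022)&(abs(P[...,1]+.057)<.022);Q=P[m];print(lo,m.sum(),Q.min(0).round(4),Q.max(0).round(4))
# bracket check: flange top
m=(u>400)&(v<250)&(P[...,2]>.088)&(P[...,2]<.099)&(P[...,1]>.21)
if m.any(): r=cv2.minAreaRect((P[m][:,:2]*1e3).astype(np.float32));print("flange",r)
m=(P[...,1]>.02)&(P[...,1]<.1)&(P[...,0]>.46)&(P[...,0]<.51)&(P[...,2]>.035)&(P[...,2]<.13);print("handle top z",P[m][:,2].max() if m.any() else None)
p,d,K,W=grab("scene");P=cloud(d,K,W)
m=(P[...,1]>.02)&(P[...,1]<.1)&(P[...,0]>.46)&(P[...,0]<.51)&(P[...,2]>.035)&(P[...,2]<.13);print("handle z",np.percentile(P[m][:,2],[5,95]))
```

```text
t 29.05 pos [ 0.6094 -0.0632  0.2935] rpy [-180.     0.  -169.3] F [-0.5 -0.4 -0.2] w 0.0599 q [ 12.  13.  -2.   0. -75. -92.]
t 29.1 pos [ 0.6095 -0.0631  0.2931] rpy [-180.     0.  -169.3] F [0.1 0.  0.6] w 0.06 q [ 12.  13.  -2.   0. -75. -92.]
0.165 484 [ 0.6264 -0.0668  0.1652] [ 0.6495 -0.0442  0.1803]
0.15 112 [ 0.6256 -0.0673  0.1502] [ 0.6376 -0.0447  0.1649]
0.109 277 [ 0.6161 -0.079   0.109 ] [ 0.66   -0.0353  0.1147]
flange ((555.995849609375, 264.0570068359375), (137.52920532226562, 38.97768020629883), 11.784939765930176)
handle top z 0.05906590936504674
handle z [0.04742323 0.05781919]
```

```bash
python3 -c "
from station import arm
print(arm.job_done())"
```

```text
the job is handed in; nothing more can be done
None
```

I handed the job in at about 29 s: bracket clamped, probe zeroed on the block, weld scanned in one pass at about 20 mm/s, probe hanging upright in its stand and the handle still shut. The flange measured within about 1.5 mm of its earlier position; contact during the pass was judged from force readings at 20 mm intervals and was never directly seen.

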